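# Transfer a row of coaxial devices to the bench rack in the same order

### The job

Move the four coaxial devices from the carrying rail into the wells of the white bench rack, ready to be measured. Keep them in the same order, counted from the turned-up metal lip of each rack, because the test log tells them apart only by their place: the device nearest the rail's lip goes into the well nearest the bench rack's lip, and so on to the last. Keep each one upright and lower it fully to the floor of its well rather than dropping it.

Things in the scene. Friction and masses are not known exactly. Their poses are not given: they have to be found in the camera images.
- termination_mid (a point): Middle of the finned termination: black ribbed barrel 32 mm in diameter and 48 mm tall (from 18 to 66 mm above its foot), flat top. In all 66 mm tall, standing upright on a knurled steel nut 21 mm in diameter and 13.5 mm tall; this point is on its axis, 33 mm above its foot; z up along the axis. Grip the barrel at about this height, with the fingers across the row. 50 to 150 g.
- attenuator_mid (a point): Middle of the attenuator: bright cylinder 22 mm in diameter (from 17 to 62 mm above its foot) with a threaded metal socket 16 mm in diameter on top. In all 78 mm tall, standing upright on a knurled steel nut 21 mm in diameter and 13.5 mm tall; this point is on its axis, 39 mm above its foot; z up along the axis. Grip the barrel at about this height, with the fingers across the row. 50 to 150 g.
- detector_mid (a point): Middle of the detector: slim dark metal cylinder 18 mm in diameter (from 17 to 50 mm above its foot) with a thin socket tube 10 mm in diameter on top. In all 70 mm tall, standing upright on a knurled steel nut 21 mm in diameter and 13.5 mm tall; this point is on its axis, 35 mm above its foot; z up along the axis. Grip the barrel at about this height, with the fingers across the row. 50 to 150 g.
- short_mid (a point): Middle of the short: stout bright body 25 mm in diameter (from 17 to 54 mm above its foot) with a six-sided collar and a low brass cap on top. In all 60 mm tall, standing upright on a knurled steel nut 21 mm in diameter and 13.5 mm tall; this point is on its axis, 30 mm above its foot; z up along the axis. Grip the barrel at about this height, with the fingers across the row. 50 to 150 g.
- cup_termination: The black cup, fixed on the carrying rail, in which the termination stands at the start; all four cups are identical (42 mm outside diameter, 11 mm tall, well about 30 mm wide at the mouth). Origin: centre of its underside, 4 mm above the bench; its floor is 8 mm and its rim 15 mm above the bench. It never moves during the job.
- cup_attenuator: The black cup, fixed on the carrying rail, in which the attenuator stands at the start; all four cups are identical (42 mm outside diameter, 11 mm tall, well about 30 mm wide at the mouth). Origin: centre of its underside, 4 mm above the bench; its floor is 8 mm and its rim 15 mm above the bench. It never moves during the job.
- cup_detector: The black cup, fixed on the carrying rail, in which the detector stands at the start; all four cups are identical (42 mm outside diameter, 11 mm tall, well about 30 mm wide at the mouth). Origin: centre of its underside, 4 mm above the bench; its floor is 8 mm and its rim 15 mm above the bench. It never moves during the job.
- cup_short: The black cup, fixed on the carrying rail, in which the short stands at the start; all four cups are identical (42 mm outside diameter, 11 mm tall, well about 30 mm wide at the mouth). Origin: centre of its underside, 4 mm above the bench; its floor is 8 mm and its rim 15 mm above the bench. It never moves during the job.
- carry_rail: Carrying rail, where the devices start: aluminium bar 40 mm wide, 4 mm thick, with four black cups in a row. Places one to four lie on its x axis at x = +66 (beside the lip), +22, -22, -66 mm, y = 0. The lip, a turned-up metal plate 36 mm high and 40 mm wide, is at x = +104. Origin: on the bench under the middle of the row. Fixed.
- bench_rack: Bench rack: white block 174 x 50 x 15 mm with four empty dark-floored round wells 31 mm wide, floors 8 mm above the bench, rims 15 mm. Places one to four lie on its x axis at x = +66 (beside the lip), +22, -22, -66 mm, y = 0. The lip, a turned-up metal plate 36 mm high and 40 mm wide, is at x = +104. Origin: on the bench under the middle of the row. Fixed.
Mind the look-alikes: they are no part of the job. What is shaped like the part that bears attenuator_mid but orange or red is not meant. What is shaped like the part that bears detector_mid but green or orange is not meant.

How it is judged (in metres and radians):
At the end, for the whole second after the job is handed in: Each device stands upright (within 0.12 rad) on the floor of the bench-rack well that has the same place number, counted from the lip, as its cup on the carrying rail: within 8 mm of the well's centre along and across the row, within 4 mm in height; all are released and at rest (((x of cup_termination in the frame of carry_rail between 0.051 and 0.081 m and x of termination_mid in the frame of bench_rack between 0.058 and 0.074 m) or (x of cup_termination in the frame of carry_rail between 0.007 and 0.037 m and x of termination_mid in the frame of bench_rack between 0.014 and 0.03 m) or (x of cup_termination in the frame of carry_rail between -0.037 and -0.007 m and x of termination_mid in the frame of bench_rack between -0.03 and -0.014 m) or (x of cup_termination in the frame of carry_rail between -0.081 and -0.051 m and x of termination_mid in the frame of bench_rack between -0.074 and -0.058 m)) and y of termination_mid in the frame of bench_rack between -0.008 and 0.008 m and z of termination_mid in the frame of bench_rack between 0.037 and 0.045 m and angle between each of termination_mid, attenuator_mid, detector_mid, short_mid's own z axis and vertical below 0.12 rad and linear speed of each of termination, attenuator, detector, short below 0.02 m/s and ((x of cup_attenuator in the frame of carry_rail between 0.051 and 0.081 m and x of attenuator_mid in the frame of bench_rack between 0.058 and 0.074 m) or (x of cup_attenuator in the frame of carry_rail between 0.007 and 0.037 m and x of attenuator_mid in the frame of bench_rack between 0.014 and 0.03 m) or (x of cup_attenuator in the frame of carry_rail between -0.037 and -0.007 m and x of attenuator_mid in the frame of bench_rack between -0.03 and -0.014 m) or (x of cup_attenuator in the frame of carry_rail between -0.081 and -0.051 m and x of attenuator_mid in the frame of bench_rack between -0.074 and -0.058 m)) and y of attenuator_mid in the frame of bench_rack between -0.008 and 0.008 m and z of attenuator_mid in the frame of bench_rack between 0.043 and 0.051 m and ((x of cup_detector in the frame of carry_rail between 0.051 and 0.081 m and x of detector_mid in the frame of bench_rack between 0.058 and 0.074 m) or (x of cup_detector in the frame of carry_rail between 0.007 and 0.037 m and x of detector_mid in the frame of bench_rack between 0.014 and 0.03 m) or (x of cup_detector in the frame of carry_rail between -0.037 and -0.007 m and x of detector_mid in the frame of bench_rack between -0.03 and -0.014 m) or (x of cup_detector in the frame of carry_rail between -0.081 and -0.051 m and x of detector_mid in the frame of bench_rack between -0.074 and -0.058 m)) and y of detector_mid in the frame of bench_rack between -0.008 and 0.008 m and z of detector_mid in the frame of bench_rack between 0.039 and 0.047 m and ((x of cup_short in the frame of carry_rail between 0.051 and 0.081 m and x of short_mid in the frame of bench_rack between 0.058 and 0.074 m) or (x of cup_short in the frame of carry_rail between 0.007 and 0.037 m and x of short_mid in the frame of bench_rack between 0.014 and 0.03 m) or (x of cup_short in the frame of carry_rail between -0.037 and -0.007 m and x of short_mid in the frame of bench_rack between -0.03 and -0.014 m) or (x of cup_short in the frame of carry_rail between -0.081 and -0.051 m and x of short_mid in the frame of bench_rack between -0.074 and -0.058 m)) and y of short_mid in the frame of bench_rack between -0.008 and 0.008 m and z of short_mid in the frame of bench_rack between 0.034 and 0.042 m); the robot touches nothing.
It fails at once if a device is tipped over (more than 0.6 rad from upright) (angle between any of termination_mid, attenuator_mid, detector_mid, short_mid's own z axis and vertical above 0.6 rad).
It fails at once if a device is dropped into the bench rack (over 0.6 m/s within 20 mm of its seat) ((horizontal distance between termination_mid and bench_rack below 0.1 m and height (world z) of termination_mid below 0.061 m and linear speed of termination above 0.6 m/s) or (horizontal distance between attenuator_mid and bench_rack below 0.1 m and height (world z) of attenuator_mid below 0.067 m and linear speed of attenuator above 0.6 m/s) or (horizontal distance between detector_mid and bench_rack below 0.1 m and height (world z) of detector_mid below 0.063 m and linear speed of detector above 0.6 m/s) or (horizontal distance between short_mid and bench_rack below 0.1 m and height (world z) of short_mid below 0.058 m and linear speed of short above 0.6 m/s)).
It also fails if it takes over 90 s, if anything falls off the work surface, if the arm or the gripper's body presses on something with over 40 N, if the wrist force passes 120 N, or if a joint passes its speed limit or range.

### The arm

A 7-joint arm with a two-finger parallel gripper is mounted at the origin on a cart in front of the work surface, level with it; the furniture and walls round the work are solid. World frame = base frame: x ahead of the robot, y to its left, z up, the work surface at z = 0. Lengths are in mm, angles in degrees, forces in N, time in s.
With the tool pointing down it reaches from about 350 to 900 mm from the base axis. Payload 7.2 kg.
Tool frame: the origin (TCP) lies at the very end of the fingers, on their centre line; the grasp point (between the pads) lies 19 mm behind it; z points along the fingers, y is the line along which they close (so a half turn about z gives the same grasp; the last joint's range is limited). The gripper opens to 85 mm and grips with 20 to 120 N. Pads are 22 mm wide; open, the fingers measure 114 mm over their backs; the gripper's body (76 mm by 85 mm) begins 54 mm behind the grasp point. The pads swing forward as they close: fully open they stand 13 mm farther back than shut.
Start: joints at [-73.98, 23.554, -0.728, 91.456, 0.321, 64.991, -4.71], TCP at [213.029, 587.579, 194.497] pointing down, gripper open.
Joint ranges: [-169.25, 169.25], [-16.82, 113.86], [-84.01, 82.57], [7.8, 145.47], [-59.2, 239.2], [7.22, 106.19], [-163.78, 163.78]. Speed limits (degrees/s): [136.94, 136.94, 172.46, 172.46, 180, 180, 180].

### API

Orientations are given as [roll, pitch, yaw] about the fixed x, y, z axes, in that order (R = Rz(yaw) Ry(pitch) Rx(roll)).
In Python, from rig import robot, cams, ticket, nets gives the robot as it stands.
- The arm moves only by the tool arm_command, never from a script. Its argument "plan" is a list of rows, each a list of 6 numbers: the shift along the tool's x, y, z in mm, then the turn, a rotation vector about the tool's x, y, z in rad. A call has 1 to 12 rows; each row shifts and turns the commanded pose from where the row before left it, along the tool's axes as they then stand; what a row does not reach is not made up. A row lasts 1/10 s, in which the tool goes at most 50 mm and 8.59 degrees, less where a joint would pass 70% of its speed; a pose out of reach is approached as far as the arm can. A call with a gripper value outside its range is refused whole. "hand" is the finger opening in mm, from 0 to 85.4, set as the call begins (left out, the last holds). The fingers move at their own pace and stop on an object; the grip force is fixed at half the most. Time passes only in rows, so rows that do not move let the fingers close. It gives the time, the measured TCP pose, the force, the opening and the grip force at its end, in the units of the state.
- robot.read_state(): the state, without advancing time (a new reading comes with each control period).
- cams.camera(name): name is "scene" or "top" or "wrist"; returns the picture (480x640x3 uint8, red, green, blue); there is no depth.
- cams.camera_params(name): a dict with "vfov" (degrees; the focal length in pixels is half the picture's height over the tangent of half this angle, whatever the lens; pixels are square), "cx", "cy" (the principal point, pixels), "distortion" ([k1, k2, p1, p2, k3] as OpenCV has them; the pictures are not rectified), "xyz" and "attitude" of the camera in the world. Camera axes: x right, y down, z forward; pixel columns grow to the right and rows downward; lengths in mm; the calibration is good to about 2 mm. A picture is of the moment at which its call begins: read the wrist's pose just before it. camera_params takes no time and is no camera call; for the wrist camera it gives the pose at the moment of the call.
- ticket.finish_job(): hands the job in; it is judged then, once.
Trained networks look in the newest picture that a camera, given by its name, has taken for a name from the list of things; names that differ only in an ending like _2 or _b are one class to them, and where a whole thing is asked for, a point or a joint stands for the part that bears it (a point fixed in the world has none). Each returns a list of dicts, best first, with "score" (0 to 1); they miss things now and then, are a little off and sometimes report something else, mostly with a low value. They report only what shows in the picture. A call takes as long as a camera call. They do not tell look-alikes from the thing itself.
- nets.outline_of(camera, thing): "mask" (480x640 bool, what is visible of it) and "at" ([column, row] in pixels, amid what is visible of it).
The state is a dict: "t": time; "joints": joint angles; "joint_velocities": joint speeds; "joint_torque": joint torques, N m; "ee_pos": TCP position; "tcp_rot": TCP orientation; "ft_force": force on the tool from outside, world axes, zero at the start; "wrist_torque": the same for the moment, N m; "finger_gap": opening from 0.0 (shut) to 1.0 (fully open); "grip_force": force on a finger pad.
Only numpy, scipy, OpenCV 4.12 (cv2) and the standard library are available. Lean on these libraries where they do the work, as an engineer would, in place of code of your own. Each camera call takes 0.05 s, during which the arm holds its last target. There are 200 camera calls.

## Working session

There is one attempt and no reset: what is moved stays moved. The work goes in short steps, Python scripts to look and compute and a tool call to move; the robot and the scene stay as the last step left them, time stands still between calls to the robot, and variables do not carry over. Pictures are saved under pics/ and viewed, at most 14 in all, crops included, and the job is handed in when it is done.

Besides the shell and the picture viewer there is one more tool, called after "Emit:" by a JSON object that holds its "method" and its "body", one argument or row to a line. arm_command: Moves the arm, as the interface text tells. Its arguments: {"type":"object","properties":{"plan":{"type":"array"},"hand":{"type":"number"}},"required":["plan"]}

```bash
mkdir -p pics; ls
python3 - <<'E'
from rig import robot,cams,ticket,nets
import cv2
print(robot.read_state())
for c in("scene","top","wrist"):
    print(c,cams.camera_params(c))
    cv2.imwrite(f"pics/{c}0.png",cams.camera(c)[:,:,::-1])
E
```

```text
pics
{'t': 0.0, 'joints': array([-73.98099496,  23.60010236,  -0.72835626,  91.50453999,
         0.32092614,  64.99105152,  -4.70965747]), 'joint_velocities': array([ 0.02173459, -0.06179958,  0.02846976,  0.06148284,  0.02264838,
        0.06407816,  0.03685333]), 'joint_torque': array([-5.93434161e-04, -6.00622487e+01,  6.82382807e-01, -2.99411702e+01,
        1.38852216e-02,  1.05861586e-02, -9.45630177e-06]), 'ee_pos': array([212.86145709, 587.03422557, 193.64869193]), 'tcp_rot': array([-1.79906588e+02,  6.71532444e-03,  1.60074939e+02]), 'ft_force': array([-0.7008076 ,  1.06568573,  0.28609507]), 'wrist_torque': array([ 0.00416797,  0.00058733, -0.00228676]), 'grip_force': 0.0, 'finger_gap': 1.0012062573879403}
scene {'vfov': 43.367267967747786, 'cx': 325.1604394139687, 'cy': 235.8814141885624, 'distortion': array([0.01269547, 0.        , 0.        , 0.        , 0.        ]), 'xyz': array([530.89734318, 729.77538709, 949.96693201]), 'attitude': array([-1.36191514e+02,  1.01869223e-01, -1.74167887e+02])}
top {'vfov': 47.50494293166903, 'cx': 321.2047157756851, 'cy': 229.17079109170274, 'distortion': array([-0.02253256,  0.        ,  0.        ,  0.        ,  0.        ]), 'xyz': array([ 394.43294683, -122.70039325, 1132.73200715]), 'attitude': array([-167.67329236,    0.1967271 ,  -82.94541658])}
wrist {'vfov': 61.74239565744404, 'cx': 325.40179807701617, 'cy': 241.583007671708, 'distortion': array([-0.07795492,  0.        ,  0.        ,  0.        ,  0.        ]), 'xyz': array([147.75952601, 611.66321719, 372.95441269]), 'attitude': array([1.63999944e+02, 7.79618808e-02, 7.01141916e+01])}
```

View pics/scene0.png

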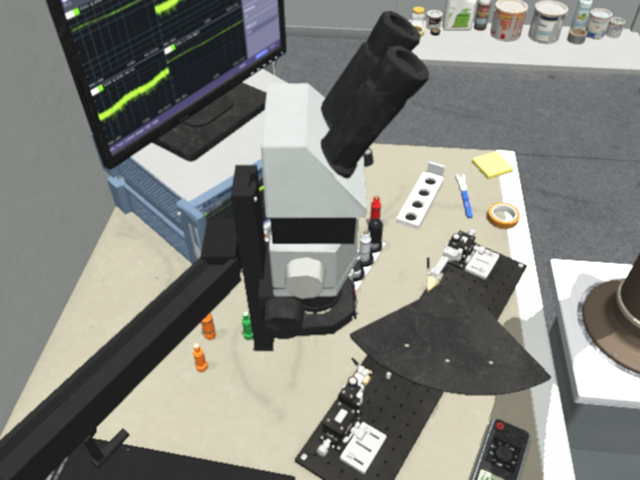

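View pics/top0.png

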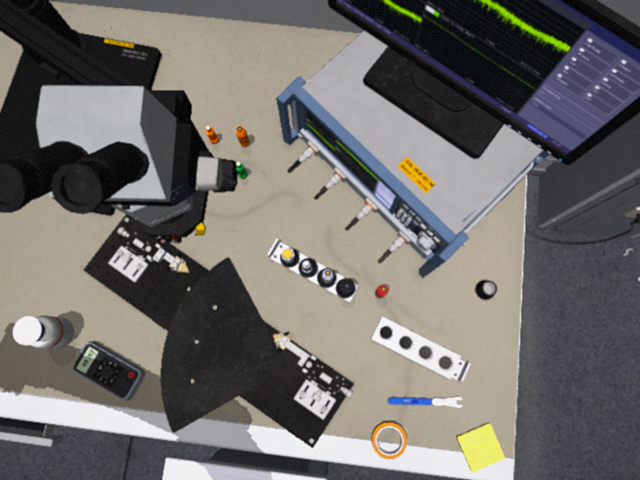

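The scene view shows the white rack at about (422,195) with its lip at (437,168). The microscope hides the left part of the rail. The top view shows the rail from (275,250) to (355,295), holding the short (brass, 288,255), two bright/slim devices at (308,267) and (326,278), and the black termination at (345,288). The rack runs from (378,325) to (465,370), lip at the lower right. Next I'll localise these.

```bash
cat > h.py <<'E'
from rig import robot,cams,ticket,nets
import cv2,numpy as np
from scipy.spatial.transform import Rotation as R
def KD(p):
    f=240/np.tan(np.radians(p['vfov']/2)); return np.array([[f,0,p['cx']],[0,f,p['cy']],[0,0,1]]),p['distortion']
def Rw(p): return R.from_euler('xyz',p['attitude'],degrees=True).as_matrix()
def ray(p,uv):
    K,D=KD(p); n=cv2.undistortPoints(np.array([[uv]],float),K,D)[0,0]
    return Rw(p)@np.array([n[0],n[1],1])
def atz(p,uv,z):
    d=ray(p,uv); return p['xyz']+d*(z-p['xyz'][2])/d[2]
def proj(p,X):
    K,D=KD(p); M=Rw(p).T; r,_=cv2.Rodrigues(M)
    return cv2.projectPoints(np.atleast_2d(np.array(X,float)),r,-M@p['xyz'],K,D)[0][:,0]
def tri(pa,a,pb,b):
    d1,d2=ray(pa,a),ray(pb,b); A=np.c_[d1,-d2]; s=np.linalg.lstsq(A,pb['xyz']-pa['xyz'],rcond=None)[0]
    x,y=pa['xyz']+d1*s[0],pb['xyz']+d2*s[1]; return (x+y)/2,np.linalg.norm(x-y)
E
cat > a.py <<'E'
from h import *
im=cams.camera("top"); p=cams.camera_params("top")
for n in["carry_rail","bench_rack","termination_mid","attenuator_mid","detector_mid","short_mid","cup_termination","cup_attenuator","cup_detector","cup_short"]:
    for o in nets.outline_of("top",n)[:5]: print(n,round(o['score'],2),o['at'],o['mask'].sum(),atz(p,o['at'],{'c':10,'b':12}.get(n[0],60)).round())
print('corners',[atz(p,q,0).round() for q in((0,0),(639,0),(639,479),(0,479))])
s=cams.camera_params("scene")
print('fan',tri(p,(163,430),s,(548,378)),tri(p,(228,260),s,(450,283)),tri(p,(163,430),s,(352,338)),tri(p,(278,375),s,(352,338)))
cv2.imwrite("pics/topc.png",cv2.resize(im[225:390,250:480,::-1],None,fx=3.4,fy=3.4,interpolation=2))
E
python3 a.py
```

```text
carry_rail 0.63 [279.5, 259.3] 331 [563. -10.  10.]
bench_rack 0.66 [418.7, 346.6] 2389 [ 421. -313.   12.]
attenuator_mid 0.63 [239.4, 137.9] 210 [800. 104.  60.]
attenuator_mid 0.44 [305.1, 268.8] 88 [543. -68.  60.]
attenuator_mid 0.41 [328.9, 278.5] 150 [ 530. -118.   60.]
attenuator_mid 0.41 [287.7, 255.1] 134 [566. -30.  60.]
detector_mid 0.7 [208.0, 131.5] 143 [806. 172.  60.]
short_mid 0.48 [287.4, 254.0] 152 [568. -30.  60.]
short_mid 0.46 [418.5, 347.6] 2501 [ 418. -305.   60.]
cup_termination 0.67 [338.7, 294.9] 59 [ 505. -141.   10.]
cup_attenuator 0.57 [323.5, 282.3] 144 [ 527. -107.   10.]
cup_attenuator 0.43 [349.4, 287.0] 235 [ 524. -161.   10.]
cup_detector 0.69 [310.6, 265.4] 171 [558. -76.  10.]
cup_short 0.75 [294.2, 258.0] 164 [570. -40.  10.]
corners [array([1100.,  738.,    0.]), array([1282., -767.,    0.]), array([ 220., -765.,    0.]), array([ 66., 475.,   0.])]
fan (array([208.69909527, 159.85202828,  44.73056403]), np.float64(6.449091905375897)) (array([458.44824003,  76.82227059, 202.35969892]), np.float64(132.0203571689288)) (array([388.10764008, 154.60935048, 171.90250964]), np.float64(323.1628864361621)) (array([ 437.28704425,  -18.94329987, -126.85728636]), np.float64(227.82161999427842))
```

View pics/topc.png

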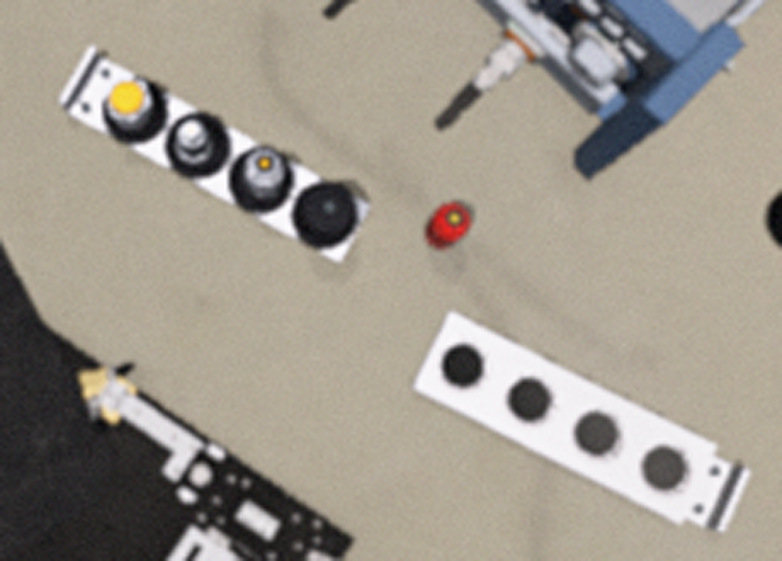

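View pics/wrist0.png

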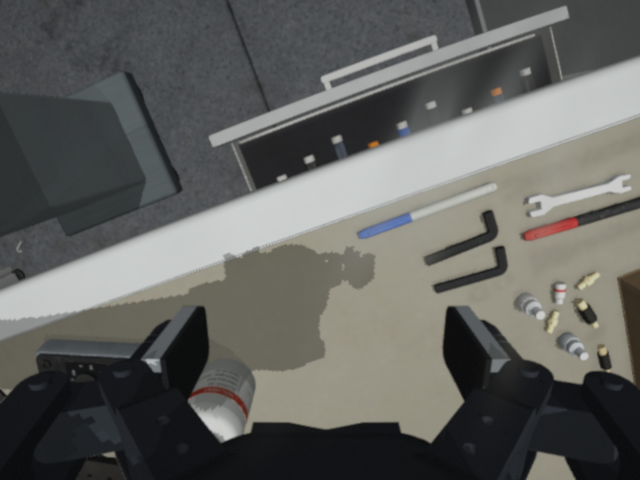

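Rail lip is at the left end (crop (80,80)), so short is place 1, then the silver one, then the one with the pin, then black termination as place 4. The rack lip is at the right (crop (727,497)). The wrist view shows only the bench edge and tools at the start pose.

```bash
cat > b.py <<'E'
from h import *
import itertools
p=cams.camera_params("top"); s=cams.camera_params("scene")
c=lambda u,v:(250+u/3.4,225+v/3.4)
for n,q,z in(("short",(127,98),68),("2 if det",(193,132),78),("2 if att",(193,132),86),("3 if det",(265,162),78),("3 if att",(265,162),86),("term",(325,205),74),("liptop",(82,78),40)): print(n,atz(p,c(*q),z).round(1))
H=np.array([atz(p,c(*q),15)[:2] for q in((665,469),(597,434),(530,400),(463,367))]);print(H.round(1),np.linalg.norm(np.diff(H,axis=0),axis=1).round(1))
print("rackL",atz(p,c(727,497),36).round(), 'red',atz(p,c(455,217),78).round())
T=[(212,308),(187,290),(238,362),(193,381)];S=[(448,360),(408,348),(420,300),(491,363)]
for a in T:
    for b in S:
        X,e=tri(p,a,s,b)
        if e<12: print('fan',a,b,X.round(),round(e,1))
for a,b in(((85,187),(405,65)),((15,185),(390,25)),((85,187),(390,25)),((15,185),(405,65)),((215,175),(305,277)),((165,215),(320,310)),((145,88),(317,88)),((420,270),(300,20)),((290,85),(115,185))):
    X,e=tri(p,a,s,b); print(a,b,X.round(),round(e,1))
E
python3 b.py
```

```text
short [567.1 -30.1  68. ]
2 if det [550.5 -71.3  78. ]
2 if att [549.4 -71.7  86. ]
3 if det [ 538.4 -114.4   78. ]
3 if att [ 537.3 -114.5   86. ]
term [ 518.6 -151.4   74. ]
liptop [580.4   0.7  40. ]
[[ 395.6 -368.7]
 [ 410.8 -327.3]
 [ 425.6 -286.3]
 [ 439.9 -245.2]] [44.  43.6 43.6]
rackL [ 384. -401.   36.] red [ 520. -225.   78.]
fan (212, 308) (408, 348) [446. 110.  24.] 0.1
fan (212, 308) (420, 300) [438.  87. 136.] 4.0
fan (193, 381) (491, 363) [299. 124.  21.] 0.5
(85, 187) (405, 65) [514. 136. 607.] 17.4
(15, 185) (390, 25) [514. 171. 665.] 22.6
(85, 187) (390, 25) [520. 119. 640.] 10.2
(15, 185) (405, 65) [508. 189. 636.] 1.8
(215, 175) (305, 277) [648. 107. 206.] 41.8
(165, 215) (320, 310) [591. 180. 208.] 10.0
(145, 88) (317, 88) [627. 112. 566.] 50.9
(420, 270) (300, 20) [ 588. -227.  458.] 167.6
(290, 85) (115, 185) [905.   0. 250.] 123.5
```

Emit:
{"method": "arm_command", "body": {
  "plan": [
    [0,0,-4,0,0,0.146],
    [0,0,-4,0,0,0.146],
    [0,0,-4,0,0,0.146],
    [0,0,-4,0,0,0.146],
    [0,0,-4,0,0,0.146],
    [0,0,-4,0,0,0.146],
    [0,0,-4,0,0,0.146],
    [0,0,-4,0,0,0.146],
    [0,0,-4,0,0,0.146],
    [0,0,-4,0,0,0.146],
    [0,0,0,0,0,0.146],
    [0,0,0,0,0,0]
  ]
}}

```text
t: 1.9
ee_pos: [212.9, 587.7, 234.6]
tcp_rot: [180.0, -0.0, 67.9]
ft_force: [0.1, 0.0, -0.6]
finger_gap: 0.999
grip_force: 0.0
```

Emit:
{"method": "arm_command", "body": {
  "plan": [
    [-40,14,0,0,0,0],
    [-40,14,0,0,0,0],
    [-40,14,0,0,0,0],
    [-40,14,0,0,0,0],
    [-40,14,0,0,0,0],
    [-40,14,0,0,0,0],
    [-21,36,0,0,0,0],
    [-21,36,0,0,0,0],
    [-21,36,0,0,0,0],
    [-21,36,0,0,0,0],
    [-21,36,0,0,0,0],
    [0,0,0,0,0,0]
  ]
}}

```text
t: 3.1
ee_pos: [331.5, 165.0, 234.9]
tcp_rot: [180.0, -0.1, 67.9]
ft_force: [-0.7, -0.1, -0.3]
finger_gap: 0.999
grip_force: 0.0
```

Emit:
{"method": "arm_command", "body": {
  "plan": [
    [-33,27,0,0,0,0],
    [-33,27,0,0,0,0],
    [-33,27,0,0,0,0],
    [-33,27,0,0,0,0],
    [-33,27,0,0,0,0],
    [-3,39,0,0,0,0],
    [-3,39,0,0,0,0],
    [-3,39,0,0,0,0],
    [-3,39,0,0,0,0],
    [0,0,0,0,0,0],
    [0,0,0,0,0,0]
  ]
}}

```text
t: 4.2
ee_pos: [510.9, -95.2, 233.2]
tcp_rot: [-179.3, 0.2, 67.8]
ft_force: [-1.1, -0.3, 0.3]
finger_gap: 1.0
grip_force: 0.0
```

Run:
```python
from h import *
p=cams.camera_params("wrist"); im=cams.camera("wrist"); np.save("w1.npy",im); import json
json.dump({k:np.asarray(v).tolist() for k,v in p.items()},open("w1.json","w"))
print(p['xyz'],robot.read_state()['ee_pos'],robot.read_state()['joints'].round(1))
cv2.imwrite("pics/w1.png",im[:,:,::-1])
for n in["termination_mid","attenuator_mid","detector_mid","short_mid"]:
    for o in nets.outline_of("wrist",n)[:3]: print(n,round(o['score'],2),np.round(o['at']),o['mask'].sum())
```

```text
[540.03307975 -30.2896259  412.1767103 ] [510.60911819 -94.00389696 233.62154945] [-46.8  20.6  67.8 105.2 -20.3  68.8   5.5]
termination_mid 0.76 [362. 258.] 1237
attenuator_mid 0.93 [363. 212.] 734
attenuator_mid 0.8 [385. 313.] 935
detector_mid 0.91 [358. 157.] 463
detector_mid 0.29 [363. 210.] 736
short_mid 0.82 [365. 110.] 764
```

View pics/w1.png

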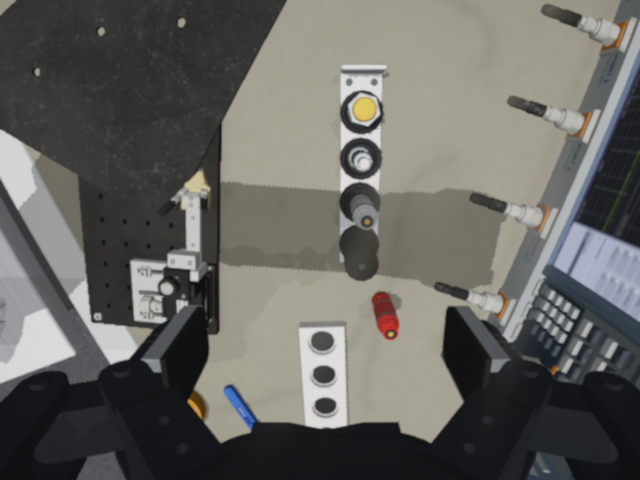

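Wrist view: in order from the lip (365,70) come short (365,109), detector (364,161), attenuator (366,222), termination (361,266). The red look-alike is at (390,330) and the rack wells at (322,342), (324,375), (325,407). I'll zoom in for precise tops.

Run:
```python
from h import *
im=np.load("w1.npy")
cv2.imwrite("pics/w1c.png",np.hstack([cv2.resize(im[60:290,310:420,::-1],None,fx=2.6,fy=2.6,interpolation=2),cv2.resize(im[310:425,270:380,::-1],None,fx=4.5,fy=5.2,interpolation=2)]))
```

```text
(no output)
```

View pics/w1c.png

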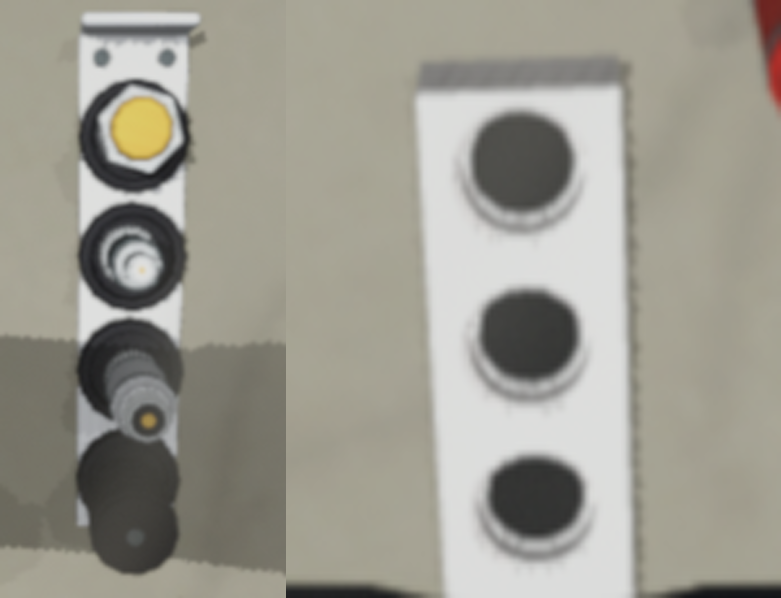

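Run:
```python
from h import *
import json
p={k:np.array(v) for k,v in json.load(open("w1.json")).items()}
c=lambda u,v:(310+u/2.6,60+v/2.6); w=lambda u,v:(270+(u-286)/4.5,310+v/5.2)
print("cups");C=[atz(p,c(*q),15)[:2] for q in((135,136),(132,256),(131,372),(128,482))];print(np.round(C,1),np.linalg.norm(np.diff(C,axis=0),axis=1))
print("tops");print(np.round([atz(p,c(*q),z)[:2] for q,z in(((140,127),68),((141,270),78),((148,420),86),((134,533),74))],1))
print("wells 4,3,2");W=[atz(p,w(*q),15)[:2] for q in((521,170),(529,343),(536,507))];print(np.round(W,1),np.linalg.norm(np.diff(W,axis=0),axis=1))
d=C[0]-C[3];print(np.degrees(np.arctan2(d[1],d[0])));d=W[2]-W[0];print(np.degrees(np.arctan2(d[1],d[0])))
```

```text
cups
[[ 572.4  -29.8]
 [ 555.9  -70. ]
 [ 539.8 -111.1]
 [ 523.  -152. ]] [43.38833459 44.14467534 44.28176049]
tops
[[ 570.5  -27.9]
 [ 554.4  -68.8]
 [ 539.4 -113.3]
 [ 520.9 -151.8]]
wells 4,3,2
[[ 444.5 -242.9]
 [ 429.9 -284. ]
 [ 414.9 -325.6]] [43.6263408  44.20202923]
67.99044917419772
-109.6905886413844
```

Emit:
{"method": "arm_command", "body": {
  "plan": [
    [-17,10,0,0,0,0],
    [-16,10,0,0,0,0],
    [-16,10,0,0,0,0],
    [0,0,25,0,0,0],
    [0,0,25,0,0,0],
    [0,0,25,0,0,0],
    [0,0,25,0,0,0],
    [0,0,0,0,0,0],
    [0,0,0,0,0,0]
  ]
}}

```text
t: 5.35
ee_pos: [519.7, -149.3, 134.7]
tcp_rot: [-179.4, 0.0, 67.9]
ft_force: [0.1, -0.9, 0.1]
finger_gap: 1.0
grip_force: 0.0
```

Run:
```python
from h import *
s=robot.read_state();print(s['joints'].round(1),s['ee_pos'],s['tcp_rot'])
```

```text
[-32.3  29.2  59.5 109.2 -29.3  59.2  18. ] [ 519.70435447 -149.32070253  134.73835245] [-1.79366660e+02  2.29894555e-02  6.79174088e+01]
```

Emit:
{"method": "arm_command", "body": {
  "plan": [
    [-2,2,20,0,0,0],
    [0,0,20,0,0,0],
    [0,0,20,0,0,0],
    [0,0,20,0,0,0],
    [0,0,20,0,0,0],
    [0,0,12,0,0,0],
    [0,0,0,0,0,0],
    [0,0,0,0,0,0]
  ]
}}

```text
t: 6.15
ee_pos: [520.2, -152.5, 23.0]
tcp_rot: [-179.4, 0.0, 67.9]
ft_force: [-0.2, 0.2, -0.5]
finger_gap: 1.001
grip_force: 0.0
```

Emit:
{"method": "arm_command", "body": {
  "plan": [
    [0,0,0,0,0,0],
    [0,0,0,0,0,0],
    [0,0,0,0,0,0],
    [0,0,0,0,0,0],
    [0,0,0,0,0,0],
    [0,0,0,0,0,0],
    [0,0,0,0,0,0],
    [0,0,0,0,0,0],
    [0,0,0,0,0,0]
  ],
  "hand": 22
}}

```text
t: 7.05
ee_pos: [519.7, -152.5, 22.4]
tcp_rot: [-179.4, 0.0, 67.8]
ft_force: [-1.0, 1.0, 6.5]
finger_gap: 0.341
grip_force: 58.7
```

Emit:
{"method": "arm_command", "body": {
  "plan": [
    [0,0,-15,0,0,0],
    [0,0,-30,0,0,0],
    [0,0,-35,0,0,0],
    [0,0,-35,0,0,0],
    [-20,-3,-10,0,0,0],
    [-37,-6,0,0,0,0],
    [-37,-6,0,0,0,0],
    [-37,-6,0,0,0,0],
    [-37,-6,0,0,0,0],
    [-30,-4,0,0,0,0],
    [-24,-3,0,0,0,0],
    [0,0,0,0,0,0]
  ]
}}

```text
t: 8.25
ee_pos: [401.7, -349.3, 147.9]
tcp_rot: [-179.4, 0.2, 67.5]
ft_force: [-0.8, 0.3, -0.7]
finger_gap: 0.342
grip_force: 59.6
```

```bash
cat > look.py <<'E'
import sys,json
from h import *
n=sys.argv[1]
s=robot.read_state();p=cams.camera_params("wrist"); im=cams.camera("wrist"); np.save(n+".npy",im)
json.dump({k:np.asarray(v).tolist() for k,v in p.items()},open(n+".json","w"))
print(s['joints'].round(1),s['ee_pos'].round(1),s['tcp_rot'].round(2),p['xyz'].round(1))
cv2.imwrite(f"pics/{n}.png",im[:,:,::-1])
E
python3 look.py w2
```

```text
[ -8.7  26.9  59.9 109.6 -26.5  59.5  40.1] [ 401.7 -349.3  147.9] [-1.7935e+02  1.6000e-01  6.7450e+01] [ 430.9 -284.7  327. ]
```

View pics/w2.png

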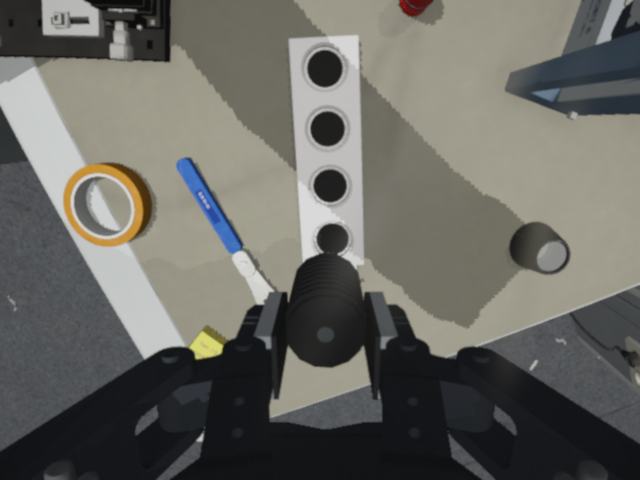

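All four wells show: place 4 at (325,67), place 3 at (327,128), place 2 at (330,185), place 1 at (332,239). The termination is upright in the grip at (325,320).

Run:
```python
from h import *
import json
p={k:np.array(v) for k,v in json.load(open("w2.json")).items()}
g=np.load("w2.npy").max(2)
n,l,st,ce=cv2.connectedComponentsWithStats((g<80).astype(np.uint8))
W=[]
for q in((325,67),(327,128),(330,185),(332,239)):
    i=l[q[1],q[0]];W.append(atz(p,ce[i],8)[:2]);print(i,st[i],ce[i].round(1),W[-1].round(1))
W=np.array(W);print(np.linalg.norm(np.diff(W,axis=0),axis=1))
d=W[3]-W[0];a=np.arctan2(d[1],d[0]);print(np.degrees(a)); u=np.array([np.cos(a),np.sin(a)]);c=W.mean(0)
print([(c+u*t).round(1) for t in(66,22,-22,-66)])
# expected axis position of held device top
print(atz(p,(325,334),123+19+25))
```

```text
13 [308  51  34  36 962] [324.5  68.2] [ 443.4 -244. ]
15 [311 112  33  34 881] [327.1 128.4] [ 428.4 -285.2]
21 [314 170  32  32 798] [329.7 185.2] [ 413.5 -326.7]
42 [    0   224   640   256 71217] [324.7 406.8] [ 329.1 -519.7]
[ 43.88674157  44.01077034 210.68007741]
-112.51047811693773
[array([ 378.3, -404.9]), array([ 395.2, -364.2]), array([ 412. , -323.6]), array([ 428.9, -282.9])]
[ 395.0667478  -366.30698622  167.        ]
```

Emit:
{"method": "arm_command", "body": {
  "plan": [
    [25,0,0,0,0,0],
    [30,0,0,0,0,0],
    [30,0,0,0,0,0],
    [28,-2,0,0,0,0],
    [0,0,30,0,0,0],
    [0,0,30,0,0,0],
    [0,0,25,0,0,0],
    [0,0,10,0,0,0],
    [0,0,0,0,0,0],
    [0,0,0,0,0,0]
  ]
}}

```text
t: 9.3
ee_pos: [445.6, -240.1, 53.1]
tcp_rot: [-179.4, 0.1, 67.8]
ft_force: [0.3, 0.1, -0.5]
finger_gap: 0.344
grip_force: 59.5
```

Emit:
{"method": "arm_command", "body": {
  "plan": [
    [-4.5,-0.5,0,0,0,0],
    [0,0,8,0,0,0],
    [0,0,8,0,0,0],
    [0,0,6,0,0,0],
    [0,0,4,0,0,0],
    [0,0,2,0,0,0],
    [0,0,1.5,0,0,0],
    [0,0,0,0,0,0],
    [0,0,0,0,0,0]
  ]
}}

```text
t: 10.2
ee_pos: [442.8, -243.8, 22.9]
tcp_rot: [-179.4, 0.1, 67.8]
ft_force: [-0.4, -0.2, -1.4]
finger_gap: 0.344
grip_force: 59.6
```

Emit:
{"method": "arm_command", "body": {
  "plan": [
    [0,0,0.7,0,0,0],
    [0,0,0.3,0,0,0],
    [0,0,0,0,0,0]
  ]
}}

```text
t: 10.5
ee_pos: [443.0, -243.8, 22.4]
tcp_rot: [-179.4, 0.0, 67.8]
ft_force: [-1.0, 0.8, 5.8]
finger_gap: 0.34
grip_force: 60.4
```

Emit:
{"method": "arm_command", "body": {
  "plan": [
    [0,0,0,0,0,0],
    [0,0,0,0,0,0],
    [0,0,0,0,0,0],
    [0,0,0,0,0,0],
    [0,0,0,0,0,0],
    [0,0,-10,0,0,0],
    [0,0,-25,0,0,0],
    [0,0,-35,0,0,0],
    [0,0,-35,0,0,0],
    [0,0,-25,0,0,0]
  ],
  "hand": 85
}}

```text
t: 11.5
ee_pos: [444.3, -244.8, 154.4]
tcp_rot: [-179.4, 0.1, 67.8]
ft_force: [0.2, 0.6, 0.4]
finger_gap: 0.993
grip_force: 0.0
```

Emit:
{"method": "arm_command", "body": {
  "plan": [
    [25,6,0,0,0,0],
    [35,8.5,0,0,0,0],
    [35,8.5,0,0,0,0],
    [35,8.5,0,0,0,0],
    [28,7,0,0,0,0],
    [0,0,20,0,0,0],
    [0,0,20,0,0,0],
    [0,0,0,0,0,0],
    [0,0,0,0,0,0]
  ]
}}

```text
t: 12.4
ee_pos: [538.9, -112.6, 112.0]
tcp_rot: [-179.3, 0.1, 67.8]
ft_force: [-0.5, 0.6, -0.4]
finger_gap: 0.996
grip_force: 0.0
```

```bash
python3 look.py w3
```

```text
[-34.4  31.9  57.7 109.1 -31.8  57.6  15.4] [ 538.9 -112.6  112. ] [-1.7935e+02  8.0000e-02  6.7790e+01] [567.7 -48.  291. ]
```

View pics/w3.png

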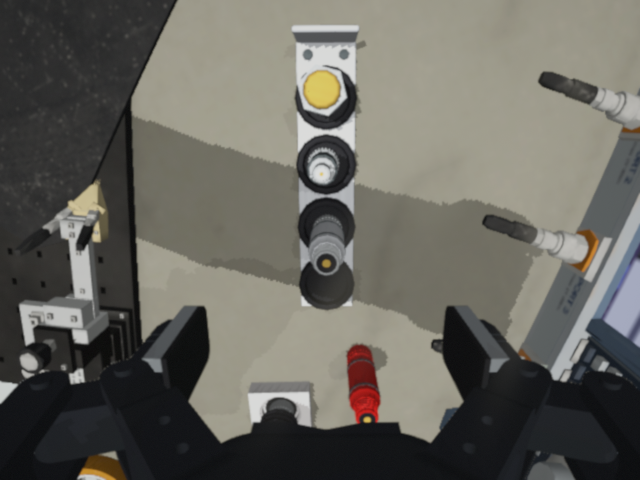

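The rail is now empty at place 4 (326,285). Attenuator top is at (327,262), detector top at (322,170), short cap at (323,90). The termination stands in the rack at (282,408).

Run:
```python
from h import *
import json
p={k:np.array(v) for k,v in json.load(open("w3.json")).items()}
for q,z in(((323,90),68),((322,171),78),((327,262),86),((327,162),15),((327,227),15),((326,96),15)): print(q,atz(p,q,z).round(1))
```

```text
(323, 90) [571.4 -29.1  68. ]
(322, 171) [555.3 -67.4  78. ]
(327, 262) [ 539.8 -112.7   86. ]
(327, 162) [557.1 -68.7  15. ]
(327, 227) [ 540.  -110.9   15. ]
(326, 96) [572.7 -28.8  15. ]
```

Emit:
{"method": "arm_command", "body": {
  "plan": [
    [0.5,1,20,0,0,0],
    [0,0,25,0,0,0],
    [0,0,20,0,0,0],
    [0,0,14,0,0,0],
    [0,0,5,0,0,0],
    [0,0,0,0,0,0],
    [0,0,0,0,0,0]
  ]
}}

```text
t: 13.15
ee_pos: [539.8, -112.2, 28.1]
tcp_rot: [-179.4, 0.0, 67.8]
ft_force: [0.1, 0.4, 0.6]
finger_gap: 0.993
grip_force: 0.0
```

Emit:
{"method": "arm_command", "body": {
  "plan": [
    [0,0,0,0,0,0],
    [0,0,0,0,0,0],
    [0,0,0,0,0,0],
    [0,0,0,0,0,0],
    [0,0,0,0,0,0],
    [0,0,0,0,0,0],
    [0,0,0,0,0,0],
    [0,0,0,0,0,0],
    [0,0,0,0,0,0]
  ],
  "hand": 12
}}

```text
t: 14.05
ee_pos: [539.4, -111.9, 27.6]
tcp_rot: [-179.4, 0.0, 67.8]
ft_force: [-0.5, 0.2, 5.1]
finger_gap: 0.215
grip_force: 58.5
```

Emit:
{"method": "arm_command", "body": {
  "plan": [
    [0,0,-15,0,0,0],
    [0,0,-30,0,0,0],
    [0,0,-35,0,0,0],
    [0,0,-35,0,0,0],
    [-20,-4,0,0,0,0],
    [-40,-7,0,0,0,0],
    [-40,-7,0,0,0,0],
    [-40,-7,0,0,0,0],
    [-40,-7,0,0,0,0],
    [-22,-5,0,0,0,0],
    [0,0,0,0,0,0],
    [0,0,0,0,0,0]
  ]
}}

```text
t: 15.25
ee_pos: [429.9, -285.4, 143.4]
tcp_rot: [-179.4, 0.0, 67.7]
ft_force: [0.6, -0.1, -0.5]
finger_gap: 0.208
grip_force: 58.7
```

Emit:
{"method": "arm_command", "body": {
  "plan": [
    [0,-1.5,0,0,0,0],
    [0,0,25,0,0,0],
    [0,0,30,0,0,0],
    [0,0,20,0,0,0],
    [0,0,10,0,0,0],
    [0,0,0,0,0,0],
    [0,0,0,0,0,0]
  ]
}}

```text
t: 15.95
ee_pos: [428.2, -284.5, 58.5]
tcp_rot: [-179.4, 0.1, 67.9]
ft_force: [0.5, 0.2, -0.7]
finger_gap: 0.215
grip_force: 58.8
```

Final 31 mm, slowing to contact.

Emit:
{"method": "arm_command", "body": {
  "plan": [
    [0,0,10,0,0,0],
    [0,0,8,0,0,0],
    [0,0,6,0,0,0],
    [0,0,3,0,0,0],
    [0,0,2,0,0,0],
    [0,0,1,0,0,0],
    [0,0,1,0,0,0],
    [0,0,0,0,0,0]
  ]
}}

```text
t: 16.75
ee_pos: [427.5, -284.8, 27.6]
tcp_rot: [-179.4, 0.0, 67.8]
ft_force: [-2.1, 1.3, 6.8]
finger_gap: 0.21
grip_force: 59.7
```

Emit:
{"method": "arm_command", "body": {
  "plan": [
    [0,0,0,0,0,0],
    [0,0,0,0,0,0],
    [0,0,0,0,0,0],
    [0,0,0,0,0,0],
    [0,0,0,0,0,0],
    [0,0,-10,0,0,0],
    [0,0,-25,0,0,0],
    [0,0,-35,0,0,0],
    [0,0,-35,0,0,0],
    [0,0,-20,0,0,0],
    [0,0,0,0,0,0]
  ],
  "hand": 85
}}

```text
t: 17.85
ee_pos: [430.0, -286.0, 154.8]
tcp_rot: [-179.6, 0.0, 67.8]
ft_force: [0.3, 0.7, -0.1]
finger_gap: 0.995
grip_force: 0.0
```

Emit:
{"method": "arm_command", "body": {
  "plan": [
    [25,3.5,0,0,0,0],
    [40,5.5,0,0,0,0],
    [40,5.5,0,0,0,0],
    [40,5.5,0,0,0,0],
    [40,5.5,0,0,0,0],
    [40,5.5,0,0,0,0],
    [24,3,0,0,0,0],
    [0,0,20,0,0,0],
    [0,0,20,0,0,0],
    [0,0,0,0,0,0],
    [0,0,0,0,0,0]
  ]
}}

```text
t: 18.95
ee_pos: [553.2, -67.2, 111.1]
tcp_rot: [-179.3, 0.1, 67.8]
ft_force: [-0.4, -0.0, 0.1]
finger_gap: 0.992
grip_force: 0.0
```

Emit:
{"method": "arm_command", "body": {
  "plan": [
    [0,2.3,20,0,0,0],
    [0,0,25,0,0,0],
    [0,0,22,0,0,0],
    [0,0,14,0,0,0],
    [0,0,6,0,0,0],
    [0,0,0,0,0,0],
    [0,0,0,0,0,0]
  ]
}}

```text
t: 19.65
ee_pos: [555.5, -67.8, 25.1]
tcp_rot: [-179.4, 0.0, 67.8]
ft_force: [-0.8, -0.2, -0.2]
finger_gap: 0.998
grip_force: 0.0
```

Emit:
{"method": "arm_command", "body": {
  "plan": [
    [0,0,0,0,0,0],
    [0,0,0,0,0,0],
    [0,0,0,0,0,0],
    [0,0,0,0,0,0],
    [0,0,0,0,0,0],
    [0,0,0,0,0,0],
    [0,0,0,0,0,0],
    [0,0,0,0,0,0],
    [0,0,0,0,0,0]
  ],
  "hand": 8
}}

```text
t: 20.55
ee_pos: [556.2, -67.9, 25.0]
tcp_rot: [-179.5, 0.0, 67.8]
ft_force: [0.7, -0.3, 5.8]
finger_gap: 0.098
grip_force: 45.9
```

Emit:
{"method": "arm_command", "body": {
  "plan": [
    [0,0,0,0,0,0],
    [0,0,0,0,0,0]
  ]
}}

```text
t: 20.75
ee_pos: [556.2, -68.0, 25.0]
tcp_rot: [-179.5, 0.0, 67.8]
ft_force: [0.6, 0.3, 5.6]
finger_gap: 0.098
grip_force: 45.9
```

```bash
python3 look.py w4
python3 - <<'E'
from h import *
im=np.load("w4.npy");cv2.imwrite("pics/w4c.png",cv2.resize(im[80:430,160:500,::-1],None,fx=1.7,fy=1.7))
E
```

```text
[-33.6  38.9  50.7 111.4 -39.8  49.6  16.4] [556.2 -68.   25. ] [-1.7949e+02  3.0000e-02  6.7820e+01] [584.4  -3.3 204.2]
```

View pics/w4c.png

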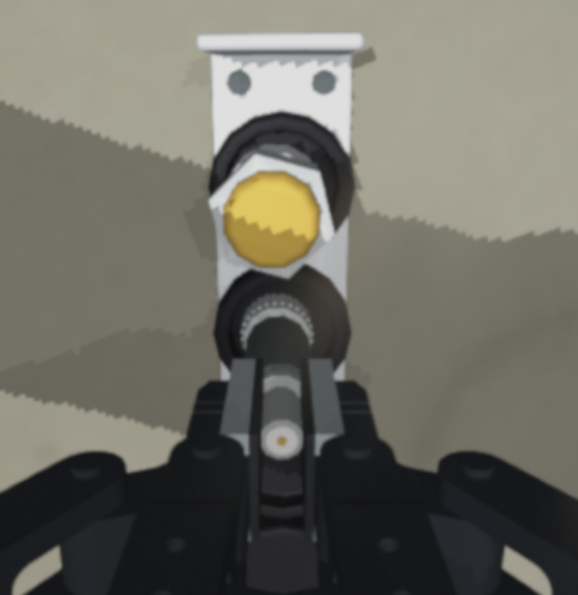

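The pads hold the detector's barrel squarely and it is upright, with its top at crop (281,440).

Emit:
{"method": "arm_command", "body": {
  "plan": [
    [0,0,-15,0,0,0],
    [0,0,-30,0,0,0],
    [0,0,-35,0,0,0],
    [0,0,-35,0,0,0],
    [-25,-3,0,0,0,0],
    [-42,-5,0,0,0,0],
    [-42,-5,0,0,0,0],
    [-42,-5,0,0,0,0],
    [-42,-5,0,0,0,0],
    [-42,-5,0,0,0,0],
    [-38,-4,0,0,0,0],
    [-20,-2,0,0,0,0]
  ]
}}

```text
t: 22.0
ee_pos: [411.5, -329.4, 141.0]
tcp_rot: [-179.4, 0.1, 67.6]
ft_force: [1.2, -0.3, -0.5]
finger_gap: 0.101
grip_force: 42.9
```

Emit:
{"method": "arm_command", "body": {
  "plan": [
    [0,0,0,0,0,0],
    [0,0,0,0,0,0]
  ]
}}

```text
t: 22.2
ee_pos: [413.9, -326.3, 140.3]
tcp_rot: [-179.3, 0.0, 67.8]
ft_force: [0.4, 0.6, -0.2]
finger_gap: 0.094
grip_force: 42.9
```

Emit:
{"method": "arm_command", "body": {
  "plan": [
    [0,0,20,0,0,0],
    [0,0,30,0,0,0],
    [0,0,25,0,0,0],
    [0,0,10,0,0,0],
    [0,0,0,0,0,0],
    [0,0,0,0,0,0]
  ]
}}

```text
t: 22.8
ee_pos: [413.8, -326.1, 55.7]
tcp_rot: [-179.4, 0.1, 67.9]
ft_force: [-0.3, 0.1, -1.3]
finger_gap: 0.101
grip_force: 42.9
```

Emit:
{"method": "arm_command", "body": {
  "plan": [
    [0,0,10,0,0,0],
    [0,0,8,0,0,0],
    [0,0,6,0,0,0],
    [0,0,3,0,0,0],
    [0,0,2,0,0,0],
    [0,0,1,0,0,0],
    [0,0,0.5,0,0,0],
    [0,0,0,0,0,0]
  ]
}}

```text
t: 23.6
ee_pos: [413.0, -326.5, 25.2]
tcp_rot: [-179.4, 0.0, 67.8]
ft_force: [-1.7, 1.3, 7.2]
finger_gap: 0.097
grip_force: 45.4
```

Emit:
{"method": "arm_command", "body": {
  "plan": [
    [0,0,0,0,0,0],
    [0,0,0,0,0,0],
    [0,0,0,0,0,0],
    [0,0,0,0,0,0],
    [0,0,0,0,0,0],
    [0,0,-10,0,0,0],
    [0,0,-25,0,0,0],
    [0,0,-35,0,0,0],
    [0,0,-35,0,0,0],
    [0,0,-20,0,0,0],
    [0,0,0,0,0,0]
  ],
  "hand": 85
}}

```text
t: 24.7
ee_pos: [415.4, -327.7, 152.4]
tcp_rot: [-179.6, 0.1, 67.8]
ft_force: [-1.0, -0.4, 0.2]
finger_gap: 0.995
grip_force: 0.0
```

Run:
```python
from h import *
p=cams.camera_params("top")
im=cams.camera("top"); cv2.imwrite("pics/top1.png",cv2.resize(im[80:400,100:500,::-1],None,fx=1.8,fy=1.8,interpolation=2))
for q,z in(((237,178),210),((237,178),300),((190,150),400),((190,150),300),((200,210),250)): print(q,z,atz(p,q,z).round())
```

```text
(237, 178) 210 [668.  65. 210.]
(237, 178) 300 [641.  46. 300.]
(190, 150) 400 [645.  99. 400.]
(190, 150) 300 [679. 129. 300.]
(200, 210) 250 [593. 109. 250.]
```

View pics/top1.png

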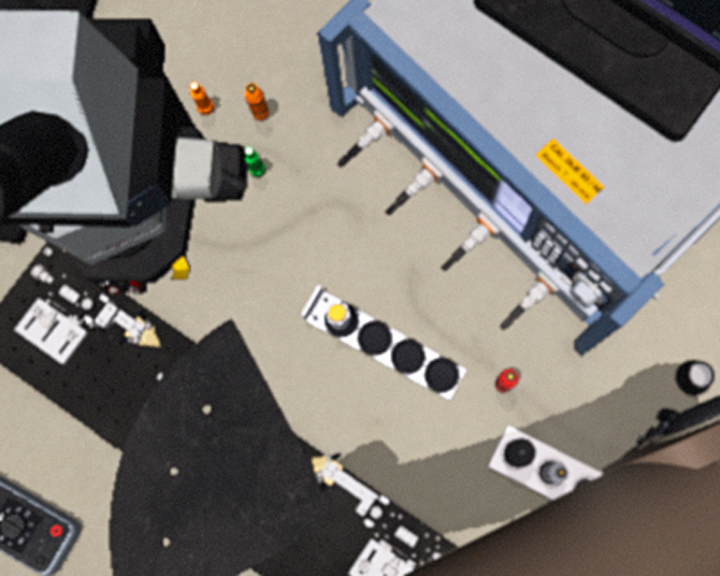

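The rail now holds only the short (338,312). The rack is partly hidden by the arm, with the attenuator showing in place 3. The microscope knob (230,180) is close, so I'll come down over the empty place 2, turned 10° away from it, and slide in low.

Emit:
{"method": "arm_command", "body": {
  "plan": [
    [25,3,0,0,0,0],
    [42,4.5,0,0,0,0],
    [42,4.5,0,0,0,0],
    [42,4.5,0,0,0,0],
    [42,4.5,0,0,0,0],
    [42,4.5,0,0,0,0],
    [38,4.5,0,0,0,0],
    [20,2.5,0,0,0,0],
    [0,0,0,0,0,-0.0875],
    [0,0,0,0,0,-0.0875],
    [0,0,0,0,0,0],
    [0,0,0,0,0,0]
  ]
}}

```text
t: 25.95
ee_pos: [554.2, -68.0, 148.3]
tcp_rot: [-179.3, -0.0, 77.6]
ft_force: [-0.3, -0.2, -0.3]
finger_gap: 0.994
grip_force: 0.0
```

Emit:
{"method": "arm_command", "body": {
  "plan": [
    [0,0,25,0,0,0],
    [0,0,30,0,0,0],
    [0,0,30,0,0,0],
    [0,0,25,0,0,0],
    [0,0,12,0,0,0],
    [0,0,4,0,0,0],
    [0,0,0,0,0,0],
    [0,0,0,0,0,0]
  ]
}}

```text
t: 26.75
ee_pos: [554.2, -67.2, 23.7]
tcp_rot: [-179.4, -0.1, 77.8]
ft_force: [-0.1, 0.0, -0.3]
finger_gap: 0.995
grip_force: 0.0
```

Emit:
{"method": "arm_command", "body": {
  "plan": [
    [10,2,0.5,0,0,0],
    [10,2,0.5,0,0,0],
    [10,2,0,0,0,0],
    [8.5,2,0,0,0,0],
    [0,0,0,0,0,0],
    [0,0,0,0,0,0]
  ]
}}

```text
t: 27.35
ee_pos: [569.4, -30.7, 21.6]
tcp_rot: [-179.3, -0.0, 77.9]
ft_force: [-0.9, 0.5, -0.2]
finger_gap: 0.995
grip_force: 0.0
```

Emit:
{"method": "arm_command", "body": {
  "plan": [
    [0,0,0,0,0,0],
    [0,0,0,0,0,0],
    [0,0,0,0,0,0],
    [0,0,0,0,0,0],
    [0,0,0,0,0,0],
    [0,0,0,0,0,0],
    [0,0,0,0,0,0],
    [0,0,0,0,0,0],
    [0,0,0,0,0,0]
  ],
  "hand": 14
}}

```text
t: 28.25
ee_pos: [569.6, -31.1, 22.1]
tcp_rot: [-179.4, -0.1, 77.9]
ft_force: [-1.2, 0.3, 6.2]
finger_gap: 0.236
grip_force: 58.6
```

Emit:
{"method": "arm_command", "body": {
  "plan": [
    [0,0,-10,0,0,0],
    [0,0,-15,0,0,0],
    [-15,-2,-5,0,0,0],
    [-30,-4,-10,0,0,0],
    [-30,-4,-25,0,0,0],
    [-30,-4,-30,0,0,0],
    [-20,-4,-25,0,0,0],
    [0,0,0,0,0,0.075],
    [0,0,0,0,0,0.075],
    [0,0,0,0,0,0],
    [0,0,0,0,0,0]
  ]
}}

```text
t: 29.35
ee_pos: [526.4, -150.3, 141.9]
tcp_rot: [-179.3, 0.0, 69.4]
ft_force: [0.3, -0.3, -1.6]
finger_gap: 0.238
grip_force: 58.9
```

Emit:
{"method": "arm_command", "body": {
  "plan": [
    [-25,-4,0,0,0,0],
    [-40,-7,0,0,0,0],
    [-42,-7,0,0,0,0],
    [-42,-7,0,0,0,0],
    [-42,-7,0,0,0,0],
    [-36,-7,0,0,0,0],
    [-24,-4,0,0,0,0],
    [0,0,0,0,0,0],
    [0,0,0,0,0,0]
  ]
}}

```text
t: 30.25
ee_pos: [397.2, -369.5, 142.3]
tcp_rot: [-179.3, 0.0, 69.3]
ft_force: [0.1, 0.5, -1.4]
finger_gap: 0.235
grip_force: 58.9
```

```bash
python3 look.py w5
```

```text
[ -5.   28.1  58.4 108.5 -27.4  59.5  44.3] [ 397.2 -369.5  142.3] [-1.7933e+02  3.0000e-02  6.9250e+01] [ 424.3 -304.4  321.5]
```

View pics/w5.png

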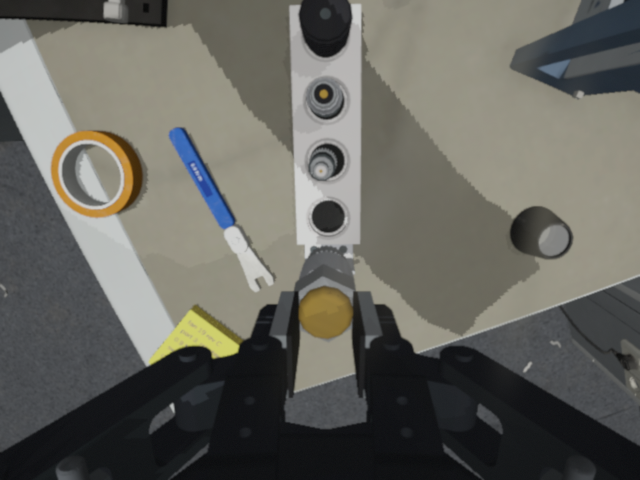

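Three devices stand in the rack; well 1 is at (328,217), the detector top at (321,170), and the held short's cap at (326,312).

Run:
```python
from h import *
import json
p={k:np.array(v) for k,v in json.load(open("w5.json")).items()}
g=np.load("w5.npy").max(2)
n,l,st,ce=cv2.connectedComponentsWithStats((g<80).astype(np.uint8)); i=l[216,328]
print(st[i],"well1",atz(p,ce[i],8).round(1))
for n,q,z in(("cap",(326,312),188.2),("det",(321,170),78),("att",(323,95),86),("term",(325,12),74)): print(n,atz(p,q,z).round(1))
```

```text
[313 201  31  31 771] well1 [ 398.6 -368.1    8. ]
cap [ 400.2 -364.7  188.2]
det [ 410.5 -325.9   78. ]
att [ 426.8 -286.6   86. ]
term [ 444.1 -243.7   74. ]
```

Emit:
{"method": "arm_command", "body": {
  "plan": [
    [-2.3,-0.5,0,0,0,0],
    [0,0,25,0,0,0],
    [0,0,30,0,0,0],
    [0,0,22,0,0,0],
    [0,0,10,0,0,0],
    [0,0,0,0,0,0],
    [0,0,0,0,0,0]
  ]
}}

```text
t: 31.0
ee_pos: [396.0, -371.2, 56.1]
tcp_rot: [-179.4, 0.1, 69.3]
ft_force: [-0.4, -0.4, -1.0]
finger_gap: 0.238
grip_force: 58.9
```

Emit:
{"method": "arm_command", "body": {
  "plan": [
    [0,0,10,0,0,0],
    [0,0,8,0,0,0],
    [0,0,7,0,0,0],
    [0,0,4,0,0,0],
    [0,0,2,0,0,0],
    [0,0,1.5,0,0,0],
    [0,0,1,0,0,0],
    [0,0,0.5,0,0,0],
    [0,0,0,0,0,0]
  ]
}}

```text
t: 31.9
ee_pos: [395.1, -371.2, 22.1]
tcp_rot: [-179.4, 0.0, 69.3]
ft_force: [-1.5, 1.8, 4.9]
finger_gap: 0.239
grip_force: 59.9
```

Seated at the same TCP height as the pick. I'll release and back off upward for a final look.

Emit:
{"method": "arm_command", "body": {
  "plan": [
    [0,0,0,0,0,0],
    [0,0,0,0,0,0],
    [0,0,0,0,0,0],
    [0,0,0,0,0,0],
    [0,0,0,0,0,0],
    [0,0,-10,0,0,0],
    [0,0,-25,0,0,0],
    [0,0,-35,0,0,0],
    [0,0,-35,0,0,0],
    [0,0,-25,0,0,0],
    [0,0,-20,0,0,0],
    [0,0,0,0,0,0]
  ],
  "hand": 85
}}

```text
t: 33.1
ee_pos: [397.7, -372.7, 174.5]
tcp_rot: [-179.6, 0.1, 69.3]
ft_force: [0.0, 0.4, -0.5]
finger_gap: 0.996
grip_force: 0.0
```

```bash
python3 look.py w6
```

```text
[ -6.6  26.1  60.5 106.4 -25.2  62.7  42.8] [ 397.7 -372.7  174.5] [-1.7961e+02  9.0000e-02  6.9250e+01] [ 424.  -307.1  353.6]
```

View pics/w6.png

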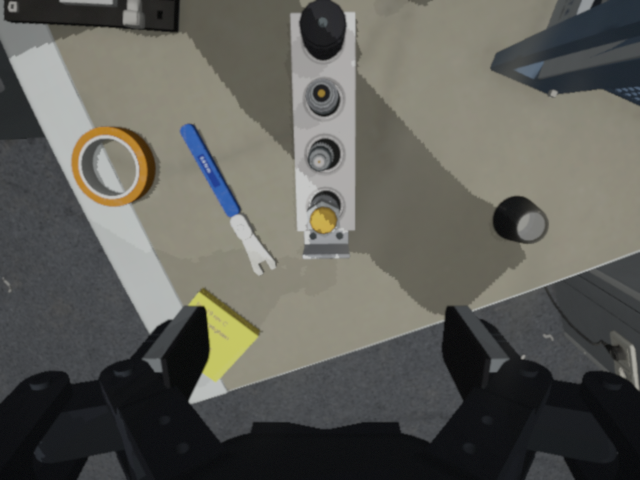

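All four stand in the rack: short cap at (323,219), beside the lip at (325,250), then detector (318,160), attenuator (321,94) and termination (323,22). I'll check the offsets.

Run:
```python
from h import *
import json
p={k:np.array(v) for k,v in json.load(open("w6.json")).items()}
u=np.array([-.342,-.94]);v=np.array([.94,-.342])
for n,q,z,w in(("short",(323,219),68,(398.6,-368.1)),("det",(319,161),78,(413.5,-326.7)),("att",(321.5,94),86,(428.4,-285.2)),("term",(323,22),74,(443.4,-244))):
    X=atz(p,q,z); d=X[:2]-w; print(n,X.round(1),(d@u).round(1),(d@v).round(1), "low:",atz(p,q,z-5)[:2].round(1))
```

```text
short [ 397.7 -366.7   68. ] -1.1 -1.3 low: [ 397.3 -367.7]
det [ 410.4 -326.    78. ] 0.4 -3.1 low: [ 410.2 -326.3]
att [ 427.3 -286.6   86. ] 1.7 -0.5 low: [ 427.4 -286.3]
term [ 444.2 -244.4   74. ] 0.1 0.9 low: [ 444.6 -243.3]
```

```bash
python3 -c "
from rig import ticket;print(ticket.finish_job())"
```

```text
the job is handed in; nothing more can be done
None
```

I moved all four devices to the bench rack in order from the lip (short, detector, attenuator, termination) and handed in the job at about 33 s of the 90 s. In the last camera check each stood within about 3 mm of its well centre, but I don't have the judge's result.

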